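Stack a phone for bonding its back cover

TASK

Set up the phone for gluing: lay the phone frame in the cradle between its corner guides, camera turret up; fit the back cover flat on the frame so that the turret comes through its cut-out; lay the pressing block rubber side down and lengthways in the middle of the cover's flat part, clear of the cut-out; and stand the steel weight upright in the middle of the block. Work in that order and set each piece down gently, never dropping it. Leave the bottle, the screwdriver and the spare screen where they are.

Things in the scene. Friction and masses are not known exactly. Their poses are not given: they have to be found in the camera images.
- cradle: Fixed dark plate 156 (x) x 82 (y) x 10 mm on the bench mat (mat top 3 mm above the work surface), a black L-shaped guide on each corner rising 9 mm above the plate. Room between guides 142 x 68 mm; the long sides are open for the fingers over their middle 106 mm. The frame may lie either way round. Origin: centre of the plate's underside, z up.
- frame: Open phone frame, inside up: silver block 132 (x) x 58 (y) x 14 mm with black battery and green board on top, and a dark square camera turret 26 x 26 mm rising 9 mm above the top, centred 42 mm from the frame's centre towards +x. 105 to 195 g. Origin: centre of the underside, z up. Grip across y.
- cover: Flat plain black plate 132 (x) x 58 (y) x 6 mm with a square cut-out 33 x 33 mm centred 42 mm from the plate's centre towards +x. 60 g, centre of mass at x = -8 mm. Origin: centre of the outline, underside, z up. In place it lies 14 mm above the frame's origin, x axes the same way; its flat part runs from x = -66 to +25 mm (middle x = -20). Grip across y.
- block: Pressing block: silver aluminium block 70 (x) x 44 (y) x 22 mm in all, with a 4 mm black rubber sole and a grey disc marked on its top. 126 to 234 g. Origin: centre of the underside, z up. Its place is on the cover's flat part, its length along the cover's length.
- weight: Plain solid steel cylinder standing upright, 40 mm in diameter, 52 mm high, 315 to 585 g. Origin: centre of the underside, z up. Its place is the middle of the block's top.
- screen: Spare screen, not wanted and to be left alone: flat black plate with a steel rim, 116 (x) x 50 (y) x 6 mm, no cut-out, loose. Origin: centre of the underside.
- bottle: White dispensing bottle with a yellow cap and a thin needle, standing, 38 mm in diameter, 114 mm high, loose; to be left alone. Origin: centre of the underside.
- driver: Small screwdriver with a square red handle, lying, 125 mm long (x from -65 mm, the handle's end, to +60 mm, the tip) and 10 mm thick, loose; to be left alone. Origin: on its underside, 65 mm from the handle's end.

How it is judged:
By the outcome, as a careful person would: the job done as asked, in the order asked, and still so for the second after the job is handed in, with the robot touching nothing.
It also fails if it takes over 128 s, if anything falls off the work surface, if the arm or the gripper's body presses on something with over 40 N, if the wrist force passes 120 N, or if a joint passes its speed limit or range.

ROBOT

A 7-joint arm with a two-finger parallel gripper is mounted at the origin on the work surface. World frame = base frame: x ahead of the robot, y to its left, z up, the work surface at z = 0. Lengths are in m, angles in rad, forces in N, time in s.
With the tool pointing down it reaches from about 0.4 to 0.9 m from the base axis. Payload 5.6 kg.
Tool frame: the origin (TCP) lies midway between the tips of the shut fingers; the grasp point (between the pads) lies 19 mm behind it (robot.grip_point_offset is the distance from the TCP to the grasp point, in m); z points along the fingers, y is the line along which they close (so a half turn about z gives the same grasp; the last joint's range is limited). The gripper opens to 92 mm and grips with 3 to 60 N. Pads are 20 mm wide; open, the fingers measure 128 mm over their backs; the gripper's body (75 mm by 189 mm) begins 69 mm behind the grasp point.
Start: joints at [1.147, 0.468, -0.012, 1.603, 0.006, 1.071, -0.056], TCP at [0.242, -0.603, 0.215] pointing down, gripper open.
Joint ranges: [-2.53, 2.53], [-0.31, 2.02], [-1.57, 1.55], [0.28, 2.44], [-1.29, 4.43], [0.15, 1.84], [-2.92, 2.92]. Speed limits (rad/s): [2.57, 2.57, 3.14, 3.14, 3.14, 3.14, 3.14].

INTERFACE

Orientations are given as a unit quaternion [x, y, z, w].
In Python, from cell import robot gives the robot as it stands. Calls block until the motion is done:
- robot.movep(position, orientation): joint-space move of the TCP to a pose.
- robot.move_l(position, orientation=None, v=0.15): straight line of the TCP; orientation=None keeps the orientation; v is the mean speed in m/s.
- robot.move_j(angles): joint-space move.
- robot.set_gripper(opening, squeeze=None): finger opening in m; squeeze is the grip in N (None keeps the last); returns when the fingers have stopped.
- robot.sleep(seconds).
- robot.ik(position, orientation): joint angles nearest the present ones, or None.
- robot.observe(): the state.
- robot.camera(name): name is "scene" or "top" or "wrist"; returns a dict with "frame" (400x640x3 uint8, red, green, blue), "range_z" (400x640 float32, m along the optical axis (not along the pixel's ray), 0 where there is no reading), "fovy" (degrees; the focal length in pixels is half the picture's height over the tangent of half this angle, whatever the lens; pixels are square), "cx", "cy" (the principal point, pixels), "rvec" (rotation vector, rad) and "tvec" (3), from world to camera coordinates, as OpenCV has them. Camera axes: x right, y down, z forward; pixel columns grow to the right and rows downward; lengths in m; the calibration is good to about 2 mm. A picture is of the moment at which its call begins.
A pose or a line that the arm cannot do raises robot.Unreachable and nothing moves.
- robot.finish_job(): hands the job in; it is judged then, once.
The state is a dict: "time_s": time; "joints": joint angles; "joint_velocities": joint speeds; "joint_efforts": joint torques, N m; "tcp_pos": TCP position; "ee_rot": TCP orientation; "force": force on the tool from outside, world axes, zero at the start; "wrist_torque": the same for the moment, N m; "grip_width": finger opening in m; "finger_force": force on a finger pad.
Only numpy, scipy, OpenCV 4.12 (cv2) and the standard library are available. Lean on these libraries where they do the work, as an engineer would, in place of code of your own. Each camera call takes 0.05 s, during which the arm holds its last target. There are 200 camera calls.

## Working session

There is one attempt and no reset: what is moved stays moved. The work goes in short steps, each a Python script; the robot and the scene stay as the last script left them, time stands still between calls to the robot, and variables do not carry over. Pictures are saved under pics/ and viewed, at most 14 in all, crops included, and the job is handed in when it is done.

```bash
ls; mkdir -p pics; python3 - <<'E'
from cell import robot
import cv2,numpy as np
np.set_printoptions(precision=4,suppress=True)
for n in ["top","scene"]:
    c=robot.camera(n); cv2.imwrite(f"pics/{n}0.png",c["frame"][:,:,::-1]); np.savez(f"{n}0.npz",**c)
    R=cv2.Rodrigues(np.array(c["rvec"]))[0]; print(n,c["fovy"],c["cx"],c["cy"],-R.T@np.array(c["tvec"]).ravel(),R[2], [k for k in c])
s=robot.observe();print(s["ee_rot"],s["time_s"],robot.grip_point_offset)
E
```

```text
pics
top 43.72410884574076 315.99280932827963 203.5628779678699 [0.4662 0.021  0.9492] [ 0.088  -0.0436 -0.9952] ['frame', 'range_z', 'fovy', 'cx', 'cy', 'rvec', 'tvec']
scene 44.76105166053742 318.188609722613 199.9190908805022 [1.0614 0.6184 0.6821] [-0.5061 -0.6014 -0.6182] ['frame', 'range_z', 'fovy', 'cx', 'cy', 'rvec', 'tvec']
[ 0.9819  0.1892 -0.0002 -0.0007] 0.1 0.0187
```

View pics/top0.png

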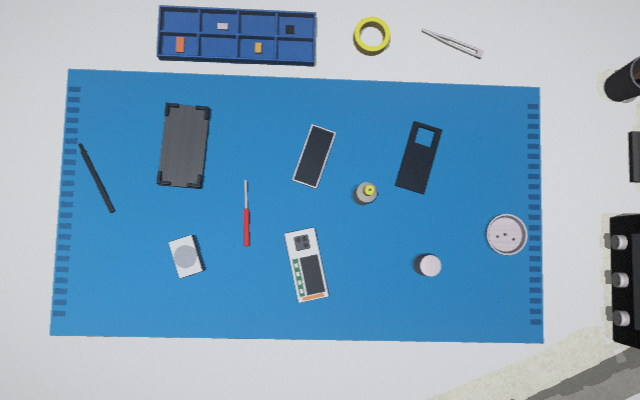

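View pics/scene0.png

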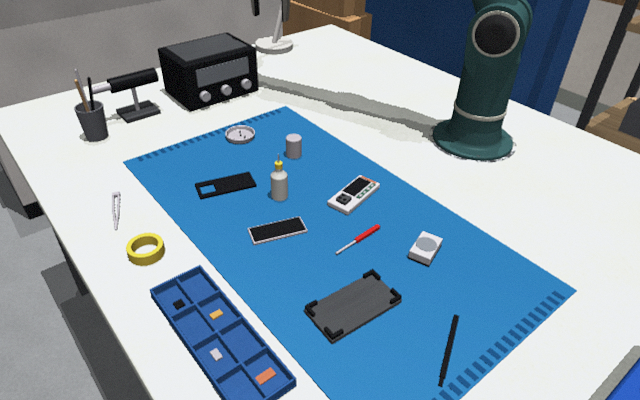

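The top view shows the cradle at about (184,147), frame (306,265), turret (301,241), cover (418,157) with its cut-out at (425,136), block (186,256), weight (428,265), screen (314,156), bottle (366,192) and driver (246,213). The scene view shows the same layout, with everything lying flat.

```bash
cat > h.py <<'E'
import cv2,numpy as np
np.set_printoptions(precision=4,suppress=True)
def cal(c):
    f=c["frame"].shape[0]/2/np.tan(np.radians(float(c["fovy"]))/2)
    return f,cv2.Rodrigues(np.array(c["rvec"],float))[0],np.array(c["tvec"],float).ravel()
def ray(c,px,z):
    "pixels (n,2) -> world points on plane z"
    f,R,t=cal(c); px=np.asarray(px,float).reshape(-1,2)
    d=np.c_[(px[:,0]-c["cx"])/f,(px[:,1]-c["cy"])/f,np.ones(len(px))]@R
    o=-R.T@t
    return o+d*((z-o[2])/d[:,2])[:,None]
def cloud(c):
    f,R,t=cal(c); Z=c["range_z"]; v,u=np.mgrid[:Z.shape[0],:Z.shape[1]]
    P=np.dstack([(u-c["cx"])/f*Z,(v-c["cy"])/f*Z,Z])
    W=(P-t)@R; W[Z==0]=np.nan
    return W
def rect(P):
    "min area rect of xy points, mm -> centre (m), length, width, yaw of the long axis"
    (x,y),(w,h),a=cv2.minAreaRect((np.asarray(P)[:,:2]*1000).astype(np.float32))
    a=np.radians(a)
    if w<h: w,h,a=h,w,a+np.pi/2
    return np.array([x,y])/1000,w,h,(a+np.pi/2)%np.pi-np.pi/2
E
python3 - <<'E'
from h import *
from cell import robot
c=dict(np.load("top0.npz")); W=cloud(c)
hsv=cv2.cvtColor(c["frame"],cv2.COLOR_RGB2HSV)
blue=((hsv[...,0]>95)&(hsv[...,0]<115)&(hsv[...,1]>120))
print("mat z",np.nanmedian(W[...,2][blue]),"table z",np.nanmedian(W[340:390,100:300,2]))
m=(~blue).astype(np.uint8); m[:75]=0
n,l,st,ce=cv2.connectedComponentsWithStats(m)
for i in range(1,n):
    if 100<st[i,4]<6000:
        q=np.argwhere(l==i)[:,::-1]; zt=np.nanpercentile(W[...,2][l==i],75)
        P=ray(c,q,zt); print(ce[i],st[i,4],"z",round(float(zt),4),*rect(P))
print("turret z",W[238:246,298:305,2].mean(),W[238:246,298:305].mean((0,1)),"cut",W[133:139,422:428].mean((0,1)))
c=robot.camera("wrist"); f,R,t=cal(c);s=robot.observe()
print(f,-R.T@t,R[2],R[0],s["tcp_pos"])
E
```

```text
mat z 0.0031369580383920096 table z 3.127185604274086e-05
[183.2883 145.5044] 3600 z 0.0148 [0.6522 0.2322] 156.85145568847656 82.73103332519531 -0.0627198405163476
[417.1857 161.0871] 1642 z 0.0101 [ 0.6447 -0.2154] 130.9515380859375 56.81066131591797 -0.2735601734890487
[313.565  156.0062] 1623 z 0.0105 [ 0.6406 -0.0135] 116.6173324584961 51.2424201965332 -0.3113727999104299
[ 96.1916 178.7575] 334 z 0.0092 [0.5868 0.3925] 142.36669921875 8.588794708251953 0.4984559050363746
[245.6905 216.7738] 336 z 0.0131 [0.5289 0.1107] 122.0560531616211 11.135754585266113 0.03578164983981624
[364.5574 193.089 ] 427 z 0.0733 [ 0.5644 -0.1037] 44.526092529296875 35.178611755371094 -0.7633856722493437
[506.5    234.0197] 1368 z 0.0117 [ 0.5007 -0.3863] 80.31156921386719 76.45813751220703 -1.5483045998086324
[305.9761 264.7668] 2256 z 0.0185 [ 0.4345 -0.0038] 131.5619659423828 58.626190185546875 0.23083188432759894
[185.7396 256.074 ] 1014 z 0.0261 [0.4454 0.2157] 70.37478637695312 47.277130126953125 0.33563546244256903
[427.3968 265.0377] 504 z 0.0554 [ 0.4388 -0.2217] 49.29335021972656 37.578369140625 -1.5502992408860745
turret z nan [nan nan nan] cut [ 0.6888 -0.2292  0.003 ]
353.6991027183871 [ 0.3037 -0.5791  0.3837] [-0.224  -0.0879 -0.9706] [ 0.3716 -0.9284 -0.0017] [ 0.2414 -0.6031  0.2139]
```

```bash
cat >> h.py <<'E'
def quat(psi): return [np.cos(psi/2),np.sin(psi/2),0,0]
def look(robot,name,xy,psi,z=0.16):
    xy=np.asarray(xy); robot.movep([xy[0],xy[1],z],quat(psi)); robot.sleep(0.2)
    c=robot.camera("wrist"); cv2.imwrite(f"pics/{name}.png",c["frame"][:,:,::-1]); np.savez(f"{name}.npz",**c)
    return c
def meas(c,zt,zmin,xy):
    "outline at top height zt of the non-blue, raised component nearest xy"
    W=cloud(c); hsv=cv2.cvtColor(c["frame"],cv2.COLOR_RGB2HSV)
    blue=(hsv[...,0]>95)&(hsv[...,0]<115)&(hsv[...,1]>120)
    z=W[...,2]; m=(~blue&~(z<zmin)).astype(np.uint8)
    m=cv2.morphologyEx(m,cv2.MORPH_OPEN,np.ones((3,3)))
    n,l,st,ce=cv2.connectedComponentsWithStats(m)
    i=min((i for i in range(1,n) if st[i,4]>500),key=lambda i:np.linalg.norm(ray(c,ce[i],zt)[0,:2]-xy))
    return rect(ray(c,np.argwhere(l==i)[:,::-1],zt)),l==i
E
python3 - <<'E'
from h import *
from cell import robot
for n,xy,psi,zt,zm in [("frame",(0.4345,-0.0038),.231,.017,.011),("cradle",(.6522,.2322),-.063,.013,.009)]:
    c=look(robot,n+"1",xy,psi); r,m=meas(c,zt,zm,xy); print(n,*r)
    W=cloud(c); print("top z",np.nanmedian(W[...,2][m]),"nan",np.isnan(W[...,2][m]).mean())
    print(robot.observe()["tcp_pos"],robot.observe()["time_s"],robot.observe()["joints"])
a=[cv2.imread(f"pics/{n}1.png")[:, :] for n in("frame","cradle")]
cv2.imwrite("pics/a1.png",cv2.resize(np.vstack(a),(480,600)))
E
```

```text
frame [ 0.4347 -0.0052] 129.2378387451172 57.319923400878906 0.23220912144057682
top z 0.017120685269843575 nan 0.003471055872802598
[ 0.4346 -0.0042  0.16  ] 2.6583 [ 0.3931  0.2264 -0.5103  2.131   0.1507  0.818  -1.5502]
cradle [0.6503 0.2319] 157.5960235595703 81.39740753173828 -0.061524880135229054
top z 0.0129191942882713 nan 0.003770028275212064
[0.6524 0.2309 0.1605] 4.125 [-0.0611  0.6511 -0.4943  1.5093  0.3356  1.0657 -2.2684]
```

View pics/a1.png

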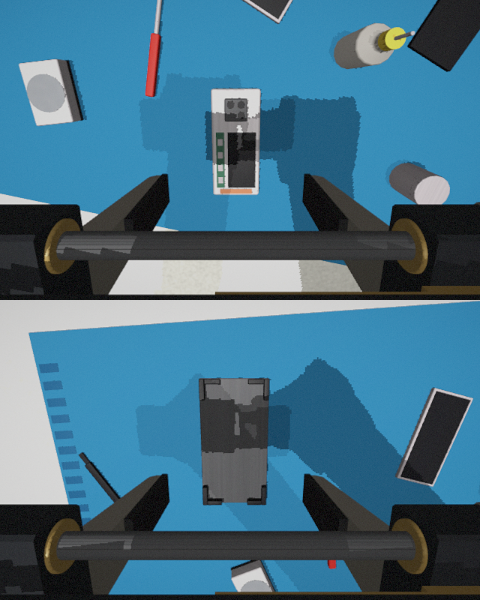

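The upper crop shows the frame under the gripper with its turret at the far end (about 235,110). The lower crop shows the empty cradle at about (233,440). Both are measured, so next I grasp the frame.

```bash
cat >> h.py <<'E'
def goto(robot,p,psi=None,v=0.15):
    "straight line, then one correction of the standing TCP error"
    p=np.array(p,float); q=None if psi is None else quat(psi)
    robot.move_l(list(p),q,v=v); robot.sleep(0.15)
    e=p-np.array(robot.observe()["tcp_pos"])
    if np.linalg.norm(e)>4e-4: robot.move_l(list(p+e),q,v=0.03); robot.sleep(0.15)
    return np.array(robot.observe()["tcp_pos"])-p
def say(robot,t=""):
    s=robot.observe(); print(t,"t",round(s["time_s"],2),"tcp",np.array(s["tcp_pos"]),"F",np.array(s["force"]),"w",s["grip_width"],"ff",s["finger_force"])
E
python3 - <<'E'
from h import *
from cell import robot
for xy,psi in [((.6447,-.2154),-.273),((.445,.216),.336),((.439,-.222),.4),((.439,-.222),-.4),((.64,.235),-.063)]:
    print(robot.ik([*xy,.1],quat(psi)))
x,y,psi=.4346,-.0047,.232
robot.set_gripper(0.078,40)
robot.movep([x,y,.12],quat(psi))
goto(robot,[x,y,.03],psi,.15); say(robot,"pre")
goto(robot,[x,y,.006],psi,.05); say(robot,"down")
robot.set_gripper(0.05,40); say(robot,"grip")
robot.move_l([x,y,.05],v=.08); robot.sleep(.2); say(robot,"lift")
c=robot.camera("scene"); cv2.imwrite("pics/g1.png",cv2.resize(c["frame"][120:280,230:490,::-1],(780,480)))
E
```

```text
[ 0.5518  0.6828 -0.4083  1.5855  0.3156  0.9392 -1.8063]
[ 0.0007  0.4599 -0.6305  2.0368  0.3884  0.7628 -2.1009]
[ 0.8615  0.4364 -0.5549  2.0465  0.3343  0.746  -1.0709]
[ 0.7216  0.403  -0.3835  2.0551  0.2237  0.7225 -1.7736]
[-0.0804  0.7003 -0.4743  1.5766  0.3689  0.9549 -2.308 ]
pre t 7.06 tcp [ 0.4338 -0.0048  0.0293] F [-0.3193 -0.8417 -0.1849] w 0.07795648868172116 ff 0.0
down t 7.83 tcp [ 0.4348 -0.0047  0.0062] F [ 0.1189  0.0467 -0.435 ] w 0.07786664413687816 ff 0.0
grip t 8.27 tcp [ 0.4347 -0.0047  0.0061] F [-0.2227 -0.191   2.2257] w 0.05713656052128737 ff 40.00059485435486
lift t 9.17 tcp [ 0.4342 -0.0047  0.0495] F [-0.3741 -0.8619 -2.1178] w 0.05732615356995566 ff 39.99948978424072
```

View pics/g1.png

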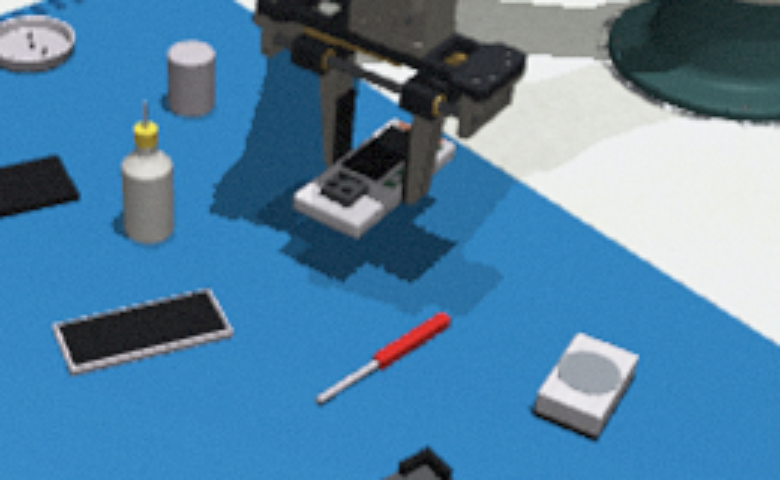

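The frame is held level across its middle (about 375,180 in the crop). Next I place it in the cradle.

```bash
cat >> h.py <<'E'
def lower(robot,x,y,z0,psi,zmin,df=2.5):
    "from z0 down in 0.6 mm steps until the load is taken up"
    goto(robot,[x,y,z0],psi,.05); f0=robot.observe()["force"][2]; z=z0
    zc=robot.observe()["tcp_pos"][2]
    while z>zmin:
        z-=.0006; robot.move_l([x,y,z],v=.02); robot.sleep(.08)
        if robot.observe()["force"][2]-f0>df: break
    say(robot,f"set, dF {robot.observe()['force'][2]-f0:.2f}, cmd z {z:.4f}")
E
python3 - <<'E'
from h import *
from cell import robot
x,y,psi=.651,.232,-.0625
s=robot.observe()["tcp_pos"]
robot.move_l([s[0],s[1],.12],v=.25)
robot.movep([x,y,.12],quat(psi))
print(goto(robot,[x,y,.045],psi,.12))
lower(robot,x,y,.0185,psi,.0145)
robot.set_gripper(.070,40); robot.sleep(.1)
p=robot.observe()["tcp_pos"]; robot.move_l([p[0],p[1],.06],v=.12); robot.set_gripper(.085)
c=look(robot,"placed1",(x,y),psi,.16); r,m=meas(c,.027,.0245,(x,y)); say(robot)
cv2.imwrite("pics/p1.png",cv2.resize(c["frame"][80:280,200:420,::-1],(550,500)))
E
```

```text
[-0.0007 -0.0004 -0.0011]
set, dF 6.91, cmd z 0.0155 t 15.07 tcp [0.6512 0.2321 0.0162] F [-2.4296 -1.3539  4.8847] w 0.05763475042707655 ff 40.00183939933777
 t 17.23 tcp [0.6502 0.2316 0.1584] F [0.0873 0.0778 0.4431] w 0.08493623748219788 ff 0.0
```

View pics/p1.png

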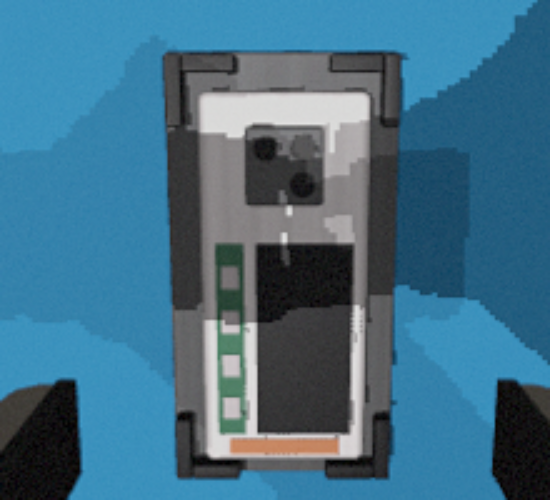

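The frame sits between the four guides, turret at the far end (crop about 285,165). I'll check flatness by depth and measure its pose, then look at the cover.

```bash
python3 - <<'E'
from h import *
from cell import robot
c=dict(np.load("placed1.npz")); W=cloud(c)
r,m=meas(c,.027,.0245,(.651,.232)); print("frame placed",*r)
# flatness
q=W[m]; q=q[(q[:,2]<.030)&(q[:,2]>.0245)]; A=np.c_[q[:,:2]-[.651,.232],np.ones(len(q))]
print("plane",np.linalg.lstsq(A,q[:,2],rcond=None)[0])
t=(W[...,2]>.0325)&(W[...,2]<.045)&(np.hypot(W[...,0]-.69,W[...,1]-.23)<.05)
tp=ray(c,np.argwhere(t)[:,::-1],.036); R=rect(tp); print("turret",*R)
d=R[0]-r[0]; print("turret vs frame",np.linalg.norm(d),np.arctan2(d[1],d[0]))
xy=(.6447,-.2154)
c=look(robot,"cover1",xy,-.273); r,m=meas(c,.009,.006,xy); print("cover",*r); say(robot)
W=cloud(c); hsv=cv2.cvtColor(c["frame"],cv2.COLOR_RGB2HSV)
n=cv2.findContours(m.astype(np.uint8),cv2.RETR_CCOMP,cv2.CHAIN_APPROX_NONE)
for k,h in zip(n[0],n[1][0]):
    if h[3]>=0 and cv2.contourArea(k)>100: print("hole",*rect(ray(c,k.reshape(-1,2),.009)))
cv2.imwrite("pics/c1.png",cv2.resize(c["frame"][40:290,120:520,::-1],(640,400)))
E
```

```text
frame placed [0.6512 0.2309] 129.9073028564453 57.018760681152344 -0.06296964502659641
plane [-0.0043 -0.0001  0.027 ]
turret [0.6926 0.2283] 25.61973762512207 25.136510848999023 1.508176221661373
turret vs frame 0.04143197181056439 -0.06231184766031731
cover [ 0.6447 -0.2176] 130.24560546875 57.37223815917969 -0.27176773291737
 t 19.12 tcp [ 0.6451 -0.2143  0.16  ] F [ 0.0423 -0.2255  0.7194] w 0.0847931950013117 ff 0.0
hole [ 0.6847 -0.2298] 37.210201263427734 34.64634323120117 1.2998945207059656
```

View pics/c1.png

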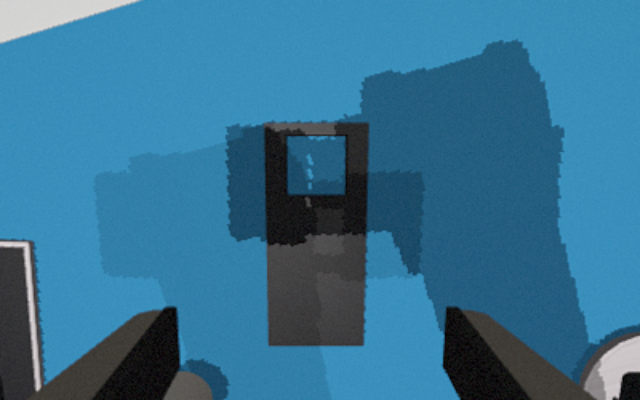

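The cover lies flat with its cut-out at the far end (crop about 317,165), and it is plain on all sides for a grip. I'll pick it up now.

```bash
python3 - <<'E'
from h import *
from cell import robot
x,y,psi=.6370,-.2147,-.272
robot.set_gripper(0.078,25)
robot.movep([x,y,.10],quat(psi))
goto(robot,[x,y,.03],psi,.15)
goto(robot,[x,y,.0048],psi,.05); say(robot,"down")
robot.set_gripper(0.05,25); say(robot,"grip")
robot.move_l([x,y,.06],v=.08); robot.sleep(.2); say(robot,"lift")
c=robot.camera("wrist"); cv2.imwrite("pics/g2w.png",c["frame"][:,:,::-1]);np.savez("g2w.npz",**c)
p=c["frame"][60:300,180:460,::-1]; c=robot.camera("scene"); q=c["frame"][90:250,140:400,::-1]
cv2.imwrite("pics/g2.png",np.hstack([cv2.resize(p,(400,343)),cv2.resize(q,(400,343))]))
E
```

```text
down t 21.72 tcp [ 0.637  -0.2146  0.0046] F [ 0.4941 -0.1743  0.0685] w 0.0779089890450421 ff 0.0
grip t 22.16 tcp [ 0.637  -0.2147  0.0048] F [-0.0345 -0.6275  0.1274] w 0.05727292087127254 ff 24.99999850988388
lift t 23.2 tcp [ 0.6366 -0.2146  0.0593] F [ 0.0985 -0.6132 -0.437 ] w 0.057130081249785566 ff 24.999885857105255
```

View pics/g2.png

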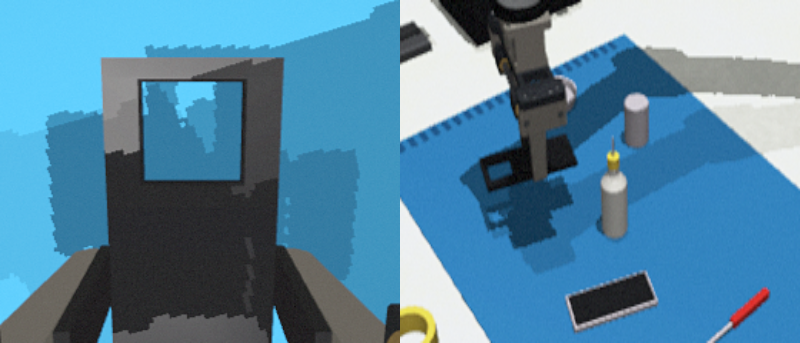

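The cover is held level. I'll measure its cut-out relative to the tool before placing it.

```bash
python3 - <<'E'
from h import *
c=dict(np.load("g2w.npz")); W=cloud(c); z=W[...,2]
m=((z>.053)&(z<.075)).astype(np.uint8); m[300:]=0
q=W[(m>0)&(abs(z-.0635)<.008)]; A=np.c_[q[:,:2]-[.6366,-.2146],np.ones(len(q))]
k=np.linalg.lstsq(A,q[:,2],rcond=None)[0]; print("plane",k)
n=cv2.findContours(m,cv2.RETR_CCOMP,cv2.CHAIN_APPROX_NONE)
ps=-.272; R=np.array([[np.cos(ps),np.sin(ps)],[-np.sin(ps),np.cos(ps)]])
for kk,h in zip(*[n[0],n[1][0]]):
    if cv2.contourArea(kk)>800:
        P=ray(c,kk.reshape(-1,2),.0635); r=rect(P); print(h[3]>=0,*r,"rel tool",R@(r[0]-[.6366,-.2146]))
E
```

```text
plane [-0.0043  0.0016  0.0634]
False [ 0.6596 -0.2229] 99.06407928466797 88.48538208007812 -0.2717622734371359 rel tool [ 0.0244 -0.0018]
True [ 0.685  -0.2291] 32.931427001953125 32.929866790771484 -0.27195668419671115 rel tool [ 0.0505 -0.001 ]
```

```bash
python3 - <<'E'
from h import *
from cell import robot
x,y,psi=.6428,.2324,-.0628
s=robot.observe()["tcp_pos"]
robot.move_l([s[0],s[1],.20],v=.25)
robot.movep([x,y,.20],quat(psi))
goto(robot,[x,y,.06],psi,.15); print(goto(robot,[x,y,.042],psi,.1)); say(robot)
lower(robot,x,y,.0312,psi,.0276,1.5)
robot.set_gripper(.070,25); robot.sleep(.1)
p=robot.observe()["tcp_pos"]; robot.move_l([p[0],p[1],.07],v=.12); robot.set_gripper(.085)
c=look(robot,"placed2",(.651,.232),psi,.16); say(robot)
r,m=meas(c,.033,.0305,(.651,.232)); print("cover placed",*r); W=cloud(c)
q=W[m]; q=q[(q[:,2]<.045)]; A=np.c_[q[:,:2]-[.651,.232],np.ones(len(q))]
print("plane",np.linalg.lstsq(A,q[:,2],rcond=None)[0])
cv2.imwrite("pics/p2.png",cv2.resize(c["frame"][80:280,200:420,::-1],(550,500)))
xy=(.4454,.2157)
c=look(robot,"block1",xy,.336); r,m=meas(c,.025,.018,xy); print("block",*r); say(robot)
E
```

```text
[ 0.      0.0001 -0.0001]
 t 27.75 tcp [0.6428 0.2325 0.0419] F [ 0.3278 -0.1258 -1.0699] w 0.05693049861772386 ff 24.999868869781494
set, dF 6.17, cmd z 0.0282 t 29.93 tcp [0.6429 0.2324 0.0288] F [-1.8836 -1.4133  4.8564] w 0.05761942582496346 ff 25.001113414764404
 t 32.04 tcp [0.6502 0.2316 0.1584] F [-0.8411  0.4452 -0.6716] w 0.08470278945236173 ff 0.0
cover placed [0.651  0.2308] 130.2301788330078 57.960514068603516 -0.06244047491799787
plane [-0.0003 -0.0003  0.0328]
block [0.445  0.2165] 69.6568603515625 43.59010314941406 0.3416243125229119
 t 33.12 tcp [0.4464 0.216  0.1599] F [-0.4386  0.4646  0.5093] w 0.08493830236811041 ff 0.0
```

View pics/p2.png

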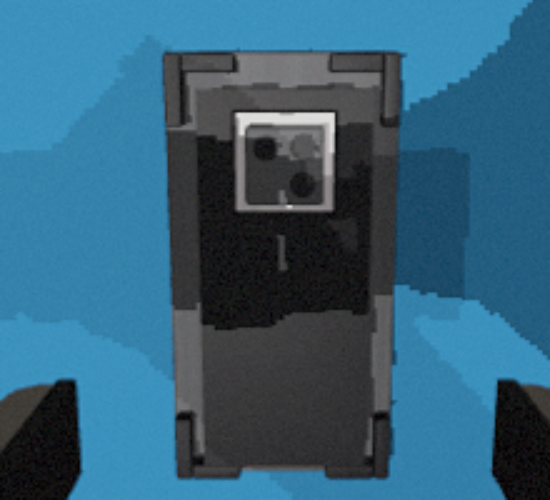

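The cover lies flat and the turret is centred in its cut-out (crop about 285,160). Now the block.

```bash
python3 - <<'E'
from h import *
from cell import robot
x,y,psi=.4451,.2164,.3416
robot.set_gripper(0.064,40)
goto(robot,[x,y,.04],psi,.2)
goto(robot,[x,y,.009],psi,.06); say(robot,"down")
robot.set_gripper(0.03,40); say(robot,"grip")
robot.move_l([x,y,.13],v=.15); robot.sleep(.1); say(robot,"lift")
if robot.observe()["grip_width"]<.040: raise SystemExit("missed")
x,y,psi=.6312,.2333,-.0628
robot.movep([x,y,.13],quat(psi))
goto(robot,[x,y,.06],psi,.12)
lower(robot,x,y,.0412,psi,.0375,2)
robot.set_gripper(.056,40); robot.sleep(.1)
p=robot.observe()["tcp_pos"]; robot.move_l([p[0],p[1],.09],v=.12)
c=look(robot,"placed3",(.651,.232),psi,.17); say(robot)
r,m=meas(c,.055,.047,(.631,.233)); print("block placed",*r); W=cloud(c)
q=W[m]; A=np.c_[q[:,:2]-[.631,.233],np.ones(len(q))]
print("plane",np.linalg.lstsq(A,q[:,2],rcond=None)[0])
cv2.imwrite("pics/p3.png",cv2.resize(c["frame"][80:280,200:420,::-1],(550,500)))
xy=(.4388,-.2217)
for ps in (-.4,): 
    c=look(robot,"weight1",xy,ps,.19); r,m=meas(c,.055,.045,xy); print("weight",*r); say(robot)
E
```

```text
down t 35.72 tcp [0.4453 0.2166 0.0093] F [0.1445 0.2724 0.4344] w 0.06423340686644022 ff 0.0
grip t 36.15 tcp [0.4452 0.2166 0.0092] F [-0.138  -0.831   1.4634] w 0.04356396307746645 ff 40.00057518482208
lift t 37.21 tcp [0.4444 0.216  0.129 ] F [-0.3427 -0.3043 -2.5276] w 0.043334921160254926 ff 39.99927341938019
set, dF 5.20, cmd z 0.0388 t 41.25 tcp [0.6313 0.2333 0.0393] F [-1.5863 -0.683   2.9835] w 0.043497818338979366 ff 40.000866651535034
 t 42.98 tcp [0.65   0.2316 0.1682] F [-0.1286 -0.9413 -0.1811] w 0.05618883041989494 ff 0.0
block placed [0.6315 0.2322] 69.6435317993164 43.654823303222656 -0.06287350491124499
 ** On entry to DLASCL parameter number  4 had an illegal value
 ** On entry to DLASCL parameter number  4 had an illegal valueTraceback (most recent call last):
  File "<stdin>", line 19, in <module>
    x, resids, rank, s = _umath_linalg.lstsq(a, b, rcond,
                         ~~~~~~~~~~~~~~~~~~~^^^^^^^^^^^^^
                                             signature=signature)
                                             ^^^^^^^^^^^^^^^^^^^^
    raise LinAlgError("SVD did not converge in Linear Least Squares")
numpy.linalg.LinAlgError: SVD did not converge in Linear Least Squares
```

```bash
python3 - <<'E'
from h import *
from cell import robot
c=dict(np.load("placed3.npz")); r,m=meas(c,.055,.047,(.631,.233)); W=cloud(c)
q=W[m]; q=q[np.isfinite(q[:,2])]; A=np.c_[q[:,:2]-[.631,.233],np.ones(len(q))]
print("plane",np.linalg.lstsq(A,q[:,2],rcond=None)[0])
xy=np.array((.4388,-.2217)); ps=-.4
robot.set_gripper(.085)
w=look(robot,"weight1",xy,ps,.19); r,m=meas(w,.055,.045,xy); print("weight",*r); say(robot)
k=np.argwhere(m)[:,::-1]; print(cv2.minEnclosingCircle((ray(w,k,.055)[:,:2]*1000).astype(np.float32)))
cv2.imwrite("pics/p3.png",np.hstack([cv2.resize(c["frame"][80:280,200:420,::-1],(385,350)),cv2.resize(w["frame"][50:300,180:455,::-1],(385,350))]))
E
```

```text
plane [-0.0054  0.0012  0.0549]
weight [ 0.4394 -0.2289] 39.564395904541016 38.011409759521484 -0.39835270637685305
 t 45.65 tcp [ 0.4392 -0.2212  0.1899] F [-0.1248  0.5263 -0.2647] w 0.08500341517877052 ff 0.0
((439.2983093261719, -229.16067504882812), 20.24445152282715)
```

View pics/p3.png

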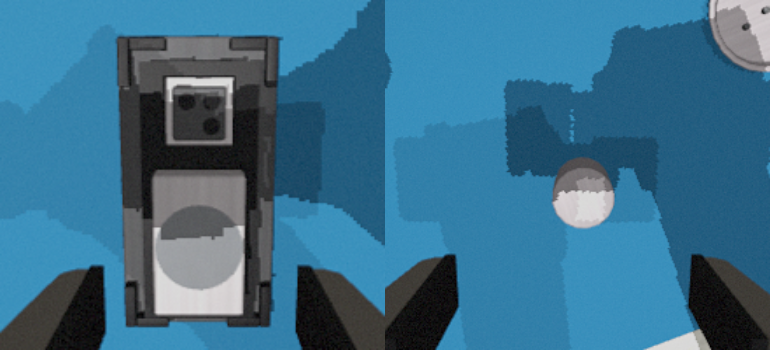

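The block lies flat, lengthways in the middle of the flat part (left image about 200,243), clear of the cut-out. The weight stands upright (right image about 583,200). I'll pick up the weight.

```bash
python3 - <<'E'
from h import *
from cell import robot
x,y,psi=.4393,-.2286,-.4
robot.set_gripper(0.066,50)
goto(robot,[x,y,.09],psi,.2)
goto(robot,[x,y,.015],psi,.1); say(robot,"down")
robot.set_gripper(0.03,50); say(robot,"grip")
robot.move_l([x,y,.05],v=.1); robot.sleep(.2); say(robot,"lift")
s=np.array(robot.observe()["tcp_pos"]); zt=s[2]-.015+.055
c=robot.camera("wrist"); np.savez("g4.npz",**c); W=cloud(c)
m=(abs(W[...,2]-zt)<.008)&(np.hypot(W[...,0]-x,W[...,1]-y)<.03)
P=ray(c,np.argwhere(m)[:,::-1],zt); R=np.array([[np.cos(psi),np.sin(psi)],[-np.sin(psi),np.cos(psi)]])
L=(P[:,:2]-s[:2])@R.T; print("top in tool: min",L.min(0),"max",L.max(0))
p=c["frame"][60:310,180:460,::-1]; c=robot.camera("scene"); q=c["frame"][60:220,200:400,::-1]
cv2.imwrite("pics/g4.png",np.hstack([cv2.resize(p,(392,350)),cv2.resize(q,(400,350))]))
E
```

```text
down t 48.75 tcp [ 0.4389 -0.2283  0.0144] F [-0.8391  0.5736 -0.7841] w 0.0658290220452063 ff 0.0
grip t 49.27 tcp [ 0.4389 -0.2281  0.0143] F [-0.1436  0.2033  0.4858] w 0.03957295068777807 ff 49.99992349650711
lift t 49.98 tcp [ 0.4387 -0.2284  0.0493] F [ 0.1626 -0.0288 -3.8332] w 0.039053242182186 ff 49.99826733022928
top in tool: min [-0.0086 -0.0298] max [0.0224 0.0298]
```

View pics/g4.png

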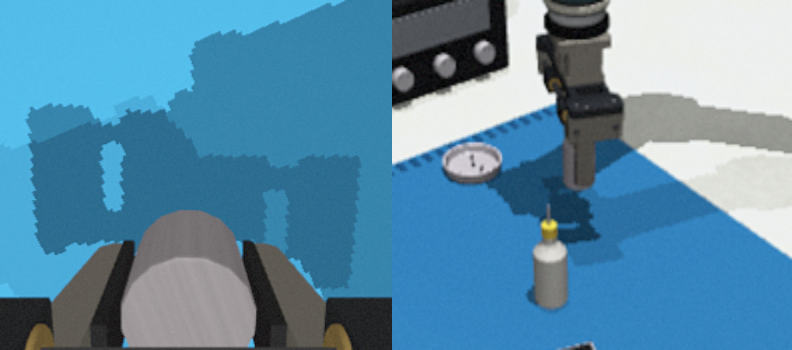

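The weight hangs upright in the fingers (left image about 188,280). Next I stand it on the block.

```bash
python3 - <<'E'
from h import *
from cell import robot
x,y,psi=.6305,.2333,-.0628
s=robot.observe()["tcp_pos"]
robot.move_l([s[0],s[1],.22],v=.25)
robot.movep([x,y,.22],quat(psi))
goto(robot,[x,y,.10],psi,.15)
lower(robot,x,y,.0690,psi,.0645,2)
robot.set_gripper(.052,50); robot.sleep(.1)
p=robot.observe()["tcp_pos"]; robot.move_l([p[0],p[1],.14],v=.12)
c=look(robot,"placed4",(.651,.232),psi,.22); say(robot)
r,m=meas(c,.107,.1,(.631,.233)); print("weight placed",*r)
r,m=meas(c,.055,.047,(.631,.233)); print("block etc",*r)
robot.movep([.45,.0,.30],quat(0.2))
p=c["frame"][80:280,200:420,::-1]; c=robot.camera("scene"); q=c["frame"][220:350,280:440,::-1]
cv2.imwrite("pics/p4.png",np.hstack([cv2.resize(p,(400,364)),cv2.resize(q,(400,364))]))
c=robot.camera("top"); np.savez("top9.npz",**c); say(robot)
E
```

```text
set, dF 3.90, cmd z 0.0660 t 57.18 tcp [0.6306 0.2333 0.0664] F [-1.3979 -0.8815 -0.4658] w 0.03909280777842432 ff 49.99986311187968
 t 59.12 tcp [0.6502 0.2316 0.2183] F [ 0.6068 -0.1035  0.6361] w 0.05210771177971327 ff 0.0
weight placed [0.6312 0.2318] 39.85516357421875 38.236812591552734 -0.0628934786194204
block etc [0.6288 0.2319] 74.51421356201172 45.320465087890625 -0.06260452564114694
 t 60.42 tcp [0.4507 0.0008 0.3001] F [ 0.208   0.8109 -0.6909] w 0.051863049870339094 ff 0.0
```

View pics/p4.png

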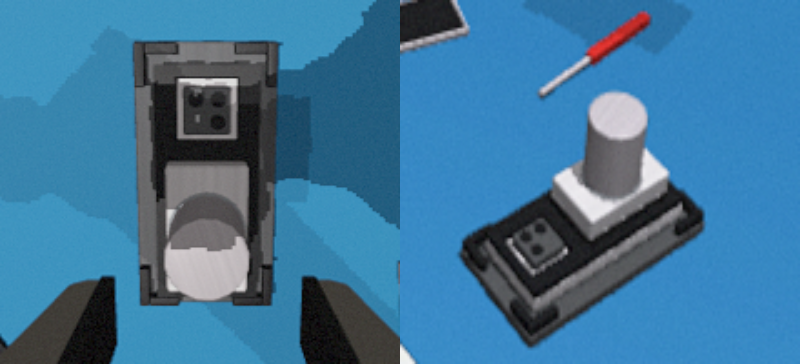

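The stack is complete: the weight stands upright in the middle of the block (measured 0.6312, 0.2318, against the block at 0.6315, 0.2322), and the turret is through the cut-out. The robot is clear of everything, so I'm handing the job in.

```bash
python3 -c "
from cell import robot
print(robot.finish_job())"
```

```text
the job is handed in; nothing more can be done
None
```

The job is handed in at about 60 s of robot time: frame, cover, block and weight were placed in that order, each measured within about 1 mm of its intended position, and I never touched the bottle, screwdriver or spare screen.

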